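# Step the bench supply up four clicks

## Robot

A 6-joint arm with a two-finger parallel gripper is mounted at the origin on the work surface. World frame = base frame: x ahead of the robot, y to its left, z up, the work surface at z = 0. Lengths are in m, angles in rad, forces in N, time in s.
With the tool pointing down it reaches from about 0.375 to 0.925 m from the base axis. Payload 5.7 kg.
Tool frame: the origin (TCP) lies midway between the tips of the shut fingers; the grasp point (between the pads) lies 19 mm behind it (manip.hold_point_z is the distance from the TCP to the grasp point, in m); z points along the fingers, y is the line along which they close (so a half turn about z gives the same grasp; the last joint's range is limited). The gripper opens to 85 mm and grips with 20 to 120 N. Pads are 22 mm wide; open, the fingers measure 114 mm over their backs; the gripper's body (76 mm by 85 mm) begins 54 mm behind the grasp point. The pads swing forward as they close: fully open they stand 13 mm farther back than shut.
Start: joints at [-1.426, 0.359, 1.51, -0, 1.272, -0.115], TCP at [0.154, -0.58, 0.231] pointing down, gripper open.
Joint ranges: [-2.97, 2.97], [-1.01, 2.36], [0.21, 2.38], [-0.96, 4.11], [0.2, 2.71], [-2.98, 2.98]. Speed limits (rad/s): [2.39, 2.39, 3.14, 3.14, 3.14, 3.14].

## Interface

Orientations are given as a unit quaternion [x, y, z, w].
In Python, from cell import manip gives the robot as it stands.
- The arm moves only by the tool send_rows, never from a script. Its argument "rows" is a list of rows, each an object of numbers: "dx", "dy", "dz": the shift along the tool's x, y, z in m; "ax", "ay", "az": the turn, a rotation vector about the tool's x, y, z in rad; "hand": the finger opening in m, from 0 to 0.0854. In form: [{"dx": .., "dy": .., "dz": .., "ax": .., "ay": .., "az": .., "hand": ..}, ...]. A call has 1 to 20 rows; each row is the pose to reach, as a shift and turn from the pose commanded when the call began, along the tool's axes at that moment; what a row does not reach only later rows make up. A row lasts 1/8 s, in which the tool goes at most 62.5 mm and 10.7 degrees, less where a joint would pass 70% of its speed; a pose out of reach is approached as far as the arm can. A call with a gripper value outside its range is refused whole. The fingers move at their own pace and stop on an object; "squeeze" is the grip in N (left out, the last holds). Time passes only in rows, so rows that repeat a pose let the fingers close. It gives the time, the measured TCP pose, the force, the opening and the grip force at its end, in the units of the state.
- manip.read_state(): the state, without advancing time (a new reading comes with each control period).
- manip.read_camera(name): name is "scene" or "top"; returns a dict with "img" (480x640x3 uint8, red, green, blue), "vertical_fov" (degrees; the focal length in pixels is half the picture's height over the tangent of half this angle, whatever the lens; pixels are square), "cx", "cy" (the principal point, pixels), "k1" (the pictures are not rectified: a ray, as slopes to the right and down, at radius r is drawn at 1 + k1 r^2 times it, then the intrinsics apply), "R" (3x3) and "t" (3): a world point X has camera coordinates R X + t. Camera axes: x right, y down, z forward; pixel columns grow to the right and rows downward; lengths in m; the calibration is good to about 2 mm. A picture is of the moment at which its call begins. There is no depth.
- manip.finish_job(): hands the job in; it is judged then, once.
The state is a dict: "time_s": time; "joint_positions": joint angles; "qvel": joint speeds; "effort": joint torques, N m; "eef_pos": TCP position; "orientation": TCP orientation; "contact_force": force on the tool from outside, world axes, zero at the start; "torque": the same for the moment, N m; "grip_width": finger opening in m; "gripper_force": force on a finger pad.
Only numpy, scipy, OpenCV 4.12 (cv2) and the standard library are available. Lean on these libraries where they do the work, as an engineer would, in place of code of your own. Each camera call takes 0.05 s, during which the arm holds its last target. There are 200 camera calls.

## Task

On the power supply with the red dial, push the dial's finger bar round clockwise (seen from above) with a fingertip by exactly four clicks from where it stands, without pinching the bar. Then press that same supply's green button all the way down with a fingertip and let it come back up. Do not turn the blue dial, press the other supply's button or disturb the loose things on the bench.

Things in the scene. Friction and masses are not known exactly. Their poses are not given: they have to be found in the camera images.
- red_unit: bench power supply with the red dial: fixed dark steel box 130 (its x) x 170 (its y) x 55 mm high with a white top; cannot move. Origin: centre of its underside, on the bench; z up. It carries the dial at (+10, +30) mm and the green button at (-30, -52) mm from its origin, in its own axes
- red_dial_axis (a point): point on the red dial's upright turning axis, at the top of its finger bar (86 mm above the bench). The dial is a black disc, 84 mm across, top 64 mm above the bench, carrying the red finger bar: 80 mm long, 12 mm thick, upright flat sides from 64 to 86 mm above the bench, centred on the axis. Frame turns with the dial: x along the bar towards its white-marked end, y across the bar, z up
- red_dial_tip (a point): point on the top of the red finger bar, 38 mm from the axis along the bar's white-marked half (2 mm short of that end)
- red_dial (a joint): angle of the red dial, rad; grows when turned clockwise seen from above. Click-stops every 30 deg (0.524 rad) at whole multiples 0 to 11, hard end stops just outside them. A sprung ball holds each stop: it takes about 0.1 N m (about 4 N pushed sideways at 25 mm from the axis) to leave a stop, and once pushed past half-way the dial snaps on to the next stop by itself and stays
- red_button_top (a point): centre of the top face of the green push button (28 mm across, round, in a black housing) on the unit with the red dial; top face points up
- red_button (a joint): how far that green button is pressed down, m: 0 up, 0.006 fully down (5 N); springs back up when released
- blue_unit: bench power supply with the blue dial: fixed dark steel box 130 (its x) x 170 (its y) x 55 mm high with a white top; cannot move. Origin: centre of its underside, on the bench; z up. It carries the dial at (+10, +30) mm and the green button at (-30, -52) mm from its origin, in its own axes
- blue_dial_axis (a point): point on the blue dial's upright turning axis, at the top of its finger bar (86 mm above the bench). The dial is a black disc, 84 mm across, top 64 mm above the bench, carrying the blue finger bar: 80 mm long, 12 mm thick, upright flat sides from 64 to 86 mm above the bench, centred on the axis. Frame turns with the dial: x along the bar towards its white-marked end, y across the bar, z up
- blue_dial_tip (a point): point on the top of the blue finger bar, 38 mm from the axis along the bar's white-marked half (2 mm short of that end)
- blue_dial (a joint): angle of the blue dial, rad; grows when turned clockwise seen from above. Click-stops every 30 deg (0.524 rad) at whole multiples 0 to 11, hard end stops just outside them. A sprung ball holds each stop: it takes about 0.1 N m (about 4 N pushed sideways at 25 mm from the axis) to leave a stop, and once pushed past half-way the dial snaps on to the next stop by itself and stays
- blue_button_top (a point): centre of the top face of the green push button (28 mm across, round, in a black housing) on the unit with the blue dial; top face points up
- blue_button (a joint): how far that green button is pressed down, m: 0 up, 0.006 fully down (5 N); springs back up when released
- spool: aluminium spool, 48 mm across, 40 mm high, standing; loose. Origin: centre of its underside
- breadboard: white breadboard 55 (x) x 165 (y) x 9 mm with chips and a blue terminal up to 19 mm high; loose. Origin: centre of its underside
- circuit: copper-brown circuit board 60 (x) x 80 (y) x 6 mm with parts up to 20 mm high; loose. Origin: centre of its underside
- screwdriver: yellow-handled screwdriver lying on the bench along its x, blade to +x; loose, under 40 mm high
- jar: small lidded jar 48 mm across, 70 mm high, standing; loose. Origin: centre of its underside
- tip_cup: steel cup 56 mm across, 50 mm high, standing; loose. Origin: centre of its underside
Mind the look-alikes: they are no part of the job. Leave any purple look-alike of the red_unit alone.

How it is judged:
On the way, in this order (a step that is already met when the one before it is completed fails the run):
1. the red dial rests four clicks clockwise of its start (value of joint red_dial between 1.8326 and 3.92699 rad and distance of red_dial_tip from where it was at the start of the episode between 0.0625 and 0.069 m), for 0.3 s.
2. its green button is pressed down (value of joint red_button above 0.0048 m), for 0.05 s.
At the end, for the whole second after the job is handed in: Red dial in the fourth click-stop clockwise of where it started (within about 0.3 of a click), its green button back up (within 1.2 mm), the blue dial in its starting stop, the loose things within 20 mm of where they stood (all of step 1 and value of joint red_button below 0.0012 m and distance of blue_dial_tip from where it was at the start of the episode below 0.008 m and velocity of joint red_dial between -0.1 and 0.1 rad/s and distance of each of spool, breadboard, circuit, screwdriver, jar, tip_cup from where it was at the start of the episode below 0.02 m); the robot touches nothing.
It fails at once if the button is pressed while the red dial is not at four clicks (value of joint red_button above 0.003 m and not (value of joint red_dial between 1.8326 and 3.92699 rad and distance of red_dial_tip from where it was at the start of the episode between 0.0625 and 0.069 m)).
It fails at once if the other supply's button is pressed (value of joint blue_button above 0.003 m).
It fails at once if the blue dial is turned out of its stop (distance of blue_dial_tip from where it was at the start of the episode above 0.012 m).
It fails at once if a dial's bar is pinched between the fingers ((y of the grasp point in the frame of red_dial_axis between -0.008 and 0.008 m and x of the grasp point in the frame of red_dial_axis between -0.045 and 0.045 m and z of the grasp point in the frame of red_dial_axis below 0.014 m and contact force between the fingers and red_unit above 0.3 N) or (y of the grasp point in the frame of blue_dial_axis between -0.008 and 0.008 m and x of the grasp point in the frame of blue_dial_axis between -0.045 and 0.045 m and z of the grasp point in the frame of blue_dial_axis below 0.014 m and contact force between the fingers and blue_unit above 0.3 N)).
It fails at once if a loose thing is lifted, knocked or shifted by more than 20 mm (distance of any of spool, breadboard, circuit, screwdriver, jar, tip_cup from where it was at the start of the episode above 0.02 m).
It also fails if it takes over 45 s, if anything falls off the work surface, if the arm or the gripper's body presses on something with over 40 N, if the wrist force passes 120 N, or if a joint passes its speed limit or range.

## Working session

There is one attempt and no reset: what is moved stays moved. The work goes in short steps, Python scripts to look and compute and a tool call to move; the robot and the scene stay as the last step left them, time stands still between calls to the robot, and variables do not carry over. Pictures are saved under pics/ and viewed, at most 10 in all, crops included, and the job is handed in when it is done.

Besides the shell and the picture viewer there is one more tool, called after "Call:" as name(argument=value, ...) on one line, values as JSON. send_rows: Moves the arm, as the interface text tells. Its arguments: {"type":"object","properties":{"rows":{"type":"array"},"squeeze":{"type":"number"}},"required":["rows"]}

```bash
mkdir -p pics; cat > h.py <<'E'
import numpy as np,cv2
from cell import manip
def cam(n): return manip.read_camera(n)
def ray(c,u,v):
    f=240/np.tan(np.radians(c["vertical_fov"])/2)
    K=np.array([[f,0,c["cx"]],[0,f,c["cy"]],[0,0,1.]])
    p=cv2.undistortPoints(np.array([[[u,v]]],float),K,np.array([c["k1"],0,0,0,0.]))[0,0]
    # exact forward model r*(1+k1 r^2) = opencv model
    R=np.array(c["R"]);t=np.array(c["t"])
    return -R.T@t, R.T@np.array([p[0],p[1],1])
def at(c,u,v,z):
    o,d=ray(c,u,v); return o+d*(z-o[2])/d[2]
def save(c,n): cv2.imwrite("pics/"+n,c["img"][:,:,::-1])
E
python3 - <<'E'
from h import *
for n in("top","scene"):
    c=cam(n);save(c,n+"0.png");print(n,c["vertical_fov"],c["k1"],-np.array(c["R"]).T@np.array(c["t"]))
print(manip.read_state())
E
```

```text
top 50.369779874576196 -0.10579467061091122 [ 0.28524433 -0.05645129  1.3141623 ]
scene 49.53112812327753 0.008050772398381494 [ 1.26169993 -0.30482843  1.22375386]
{'time_s': 0.1, 'joint_positions': array([-1.42607946e+00,  3.59452854e-01,  1.51136830e+00, -1.21242284e-06,
        1.27252406e+00, -1.15121457e-01]), 'qvel': array([ 0.00048026, -0.0005729 , -0.00168495, -0.00048592, -0.00075363,
        0.00095648]), 'effort': array([ 5.52281363e-04, -5.28651738e+01, -2.79350495e+01, -1.27515882e-04,
        5.08249359e-03,  1.04380240e-05]), 'eef_pos': array([ 0.15404035, -0.57921954,  0.23050904]), 'orientation': array([ 9.91571966e-01,  1.29554116e-01, -1.35456865e-05, -8.76175520e-04]), 'contact_force': array([0.34007706, 0.09374668, 0.66380252]), 'torque': array([ 0.02381663,  0.00576794, -0.01939714]), 'gripper_force': 0.0, 'grip_width': 0.08535086372362916}
```

View pics/top0.png

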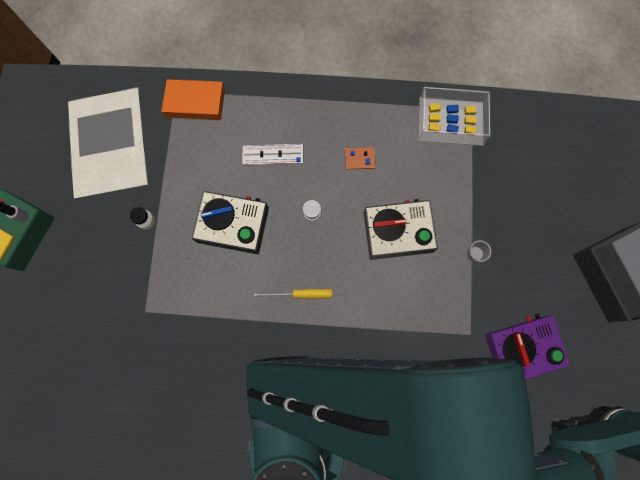

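View pics/scene0.png

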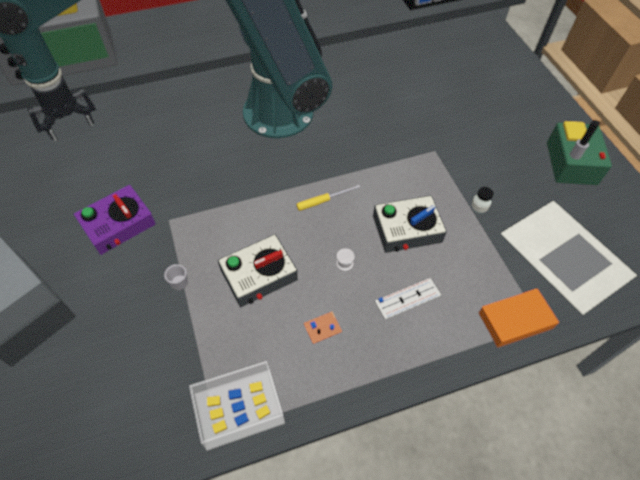

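The top view shows the white-topped red unit around (400,228) px, with its dial at (390,225) and button at (424,236). The blue unit is at (231,222), the purple decoy at (528,347), the spool at (312,209) and the screwdriver at (293,294). Next I'll measure the bar, disc and button.

```bash
python3 - <<'E'
from h import *
def blob(m,x0,y0,x1,y1):
    mm=np.zeros_like(m);mm[y0:y1,x0:x1]=m[y0:y1,x0:x1]
    n,l,s,ce=cv2.connectedComponentsWithStats(mm);k=1+np.argmax(s[1:,4]);return l==k,ce[k],s[k]
out=[]
for n,b in(("top",(360,200,440,262)),("scene",(215,235,300,300))):
    c=cam(n);h=cv2.cvtColor(c["img"],cv2.COLOR_RGB2HSV);H,S,V=cv2.split(h)
    red=(((H<8)|(H>172))&(S>140)&(V>70)).astype(np.uint8);gr=((H>40)&(H<85)&(S>120)&(V>50)).astype(np.uint8)
    m,ce,s=blob(red,*b);pts=np.argwhere(m)[:,::-1].astype(np.float32)
    (cx,cy),wh,a=cv2.minAreaRect(pts);bp=cv2.boxPoints(((cx,cy),wh,a))
    print(n,"bar",ce,s,wh,at(c,*ce,.086)); P=[at(c,*p,.086)[:2] for p in bp];print(np.round(P,4))
    mg,cg,sg=blob(gr,*b);print("btn",cg,sg,[at(c,*cg,z) for z in(.055,.065)])
    out.append((ray(c,*ce),ray(c,*cg)))
    x0,y0,x1,y1=b;cr=c["img"][y0:y1,x0:x1,::-1];cv2.imwrite(f"pics/{n}c.png",cv2.resize(cr,None,fx=7,fy=7,interpolation=cv2.INTER_CUBIC))
for i in(0,1):
    A=0;B=0
    for o,d in(out[0][i],out[1][i]):
        d=d/np.linalg.norm(d);M=np.eye(3)-np.outer(d,d);A=A+M;B=B+M@o
    print("tri",np.linalg.solve(A,B))
c=cam("top")
for p in((194,240),(204,192),(268,206),(259,253),(365,208),(371,258),(437,248),(431,200)):print(p,at(c,*p,.055)[:2].round(3))
for p,z in(((312,209),.04),((293,294),.03),((332,294),.03),((480,250),.05),((255,294),.01)):print(p,at(c,*p,z)[:2].round(3))
E
```

```text
top bar [387.94326241 222.70921986] [374 219  32   8 141] (5.742440223693848, 31.583419799804688) [ 0.57558    -0.18705421  0.086     ]
[[ 0.5757 -0.1513]
 [ 0.5898 -0.2286]
 [ 0.5754 -0.2307]
 [ 0.5614 -0.1536]]
btn [424.09615385 235.28846154] [419 230  12  11 104] [array([ 0.55656234, -0.28313515,  0.055     ]), array([ 0.55440759, -0.28133487,  0.065     ])]
scene bar [269.80373832 258.55140187] [255 251  28  18 214] (9.708181381225586, 29.4737606048584) [ 0.58462009 -0.19140229  0.086     ]
[[ 0.5766 -0.2346]
 [ 0.5627 -0.1598]
 [ 0.5913 -0.1575]
 [ 0.6046 -0.2316]]
btn [233.02970297 261.54455446] [227 257  13  10 101] [array([ 0.54455212, -0.281349  ,  0.055     ]), array([ 0.55068812, -0.28154989,  0.065     ])]
tri [ 0.57806022 -0.18927129  0.07451697]
tri [ 0.55340204 -0.2811169   0.06915299]
(194, 240) [0.505 0.297]
(204, 192) [0.633 0.286]
(268, 206) [0.606 0.117]
(259, 253) [0.483 0.128]
(365, 208) [ 0.617 -0.13 ]
(371, 258) [ 0.49  -0.152]
(437, 248) [ 0.526 -0.317]
(431, 200) [ 0.65  -0.298]
(312, 209) [0.609 0.005]
(293, 294) [0.389 0.037]
(332, 294) [ 0.396 -0.061]
(480, 250) [ 0.529 -0.428]
(255, 294) [0.384 0.135]
```

View pics/topc.png

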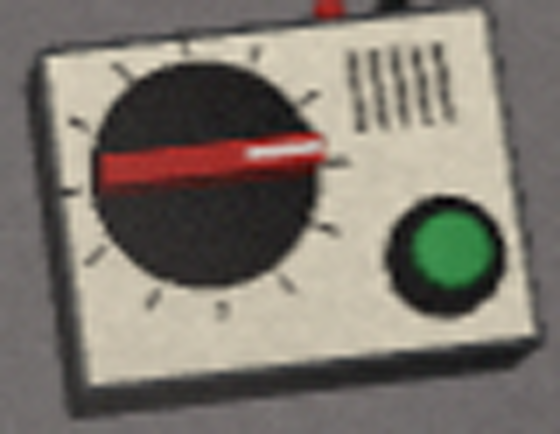

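View pics/scenec.png

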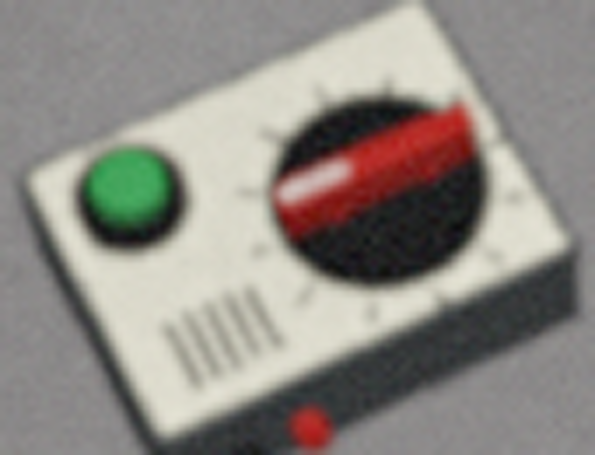

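The white mark is on the bar's −y end, at a bar yaw of about −79°. The dial axis is near (0.576, −0.1915) and the button near (0.553, −0.281). I'll move over the trailing side of the white end with the fingers shut, and turn the wrist back about 176° so it has room to follow the bar.

Call:
send_rows(rows=[{"dx":0.027,"dy":-0.012,"az":-0.154,"hand":0},{"dx":0.054,"dy":-0.024,"az":-0.308,"hand":0},{"dx":0.08,"dy":-0.036,"az":-0.462,"hand":0},{"dx":0.107,"dy":-0.047,"az":-0.615,"hand":0},{"dx":0.134,"dy":-0.059,"az":-0.769,"hand":0},{"dx":0.161,"dy":-0.071,"az":-0.923,"hand":0},{"dx":0.187,"dy":-0.083,"az":-1.077,"hand":0},{"dx":0.214,"dy":-0.095,"az":-1.231,"hand":0},{"dx":0.241,"dy":-0.107,"az":-1.385,"hand":0},{"dx":0.268,"dy":-0.119,"az":-1.539,"hand":0},{"dx":0.295,"dy":-0.13,"az":-1.692,"hand":0},{"dx":0.321,"dy":-0.142,"az":-1.846,"hand":0},{"dx":0.348,"dy":-0.154,"az":-2.0,"hand":0},{"dx":0.375,"dy":-0.166,"az":-2.154,"hand":0},{"dx":0.402,"dy":-0.178,"az":-2.308,"hand":0},{"dx":0.428,"dy":-0.19,"az":-2.462,"hand":0},{"dx":0.455,"dy":-0.202,"az":-2.615,"hand":0},{"dx":0.482,"dy":-0.213,"az":-2.769,"hand":0},{"dx":0.509,"dy":-0.225,"az":-2.923,"hand":0},{"dx":0.5355,"dy":-0.237,"az":-3.077,"hand":0}])

```text
invalid input at $.rows[0]: expected keys dx, dy, dz, ax, ay, az, hand
```

```bash
cat > st.py <<'E'
from h import *
from scipy.spatial.transform import Rotation as R
def st():
    s=manip.read_state();q=R.from_quat(s["orientation"]).as_matrix()
    print("t",round(s["time_s"],2),"p",s["eef_pos"].round(4),"yaw x",np.degrees(np.arctan2(q[1,0],q[0,0])).round(2),"z",q[:,2].round(3),"F",s["contact_force"].round(2),"j",s["joint_positions"].round(2),"w",round(s["grip_width"],4));return s
if __name__=="__main__": st()
E
python3 st.py; python3 - <<'E'
from h import *
c=cam("top");save(c,"t2.png");c=cam("scene");cv2.imwrite("pics/s2.png",cv2.resize(c["img"][130:330,150:350,::-1],None,fx=3,fy=3))
E
```

```text
t 0.25 p [ 0.1541 -0.5795  0.2309] yaw x 14.89 z [-0.     0.001 -1.   ] F [ 0.34 -0.07  0.04] j [-1.43  0.36  1.51 -0.    1.27 -0.12] w 0.0855
```

View pics/s2.png

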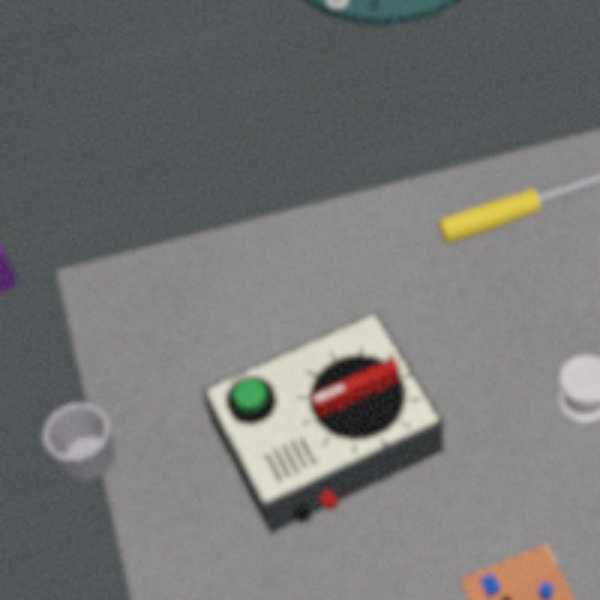

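The call was refused because every row must carry all seven keys, and the picture shows nothing has moved. I'll resend it in full.

Call:
send_rows(rows=[{"dx":0.027,"dy":-0.012,"dz":0,"ax":0,"ay":0,"az":-0.154,"hand":0},{"dx":0.054,"dy":-0.024,"dz":0,"ax":0,"ay":0,"az":-0.308,"hand":0},{"dx":0.08,"dy":-0.036,"dz":0,"ax":0,"ay":0,"az":-0.462,"hand":0},{"dx":0.107,"dy":-0.047,"dz":0,"ax":0,"ay":0,"az":-0.615,"hand":0},{"dx":0.134,"dy":-0.059,"dz":0,"ax":0,"ay":0,"az":-0.769,"hand":0},{"dx":0.161,"dy":-0.071,"dz":0,"ax":0,"ay":0,"az":-0.923,"hand":0},{"dx":0.187,"dy":-0.083,"dz":0,"ax":0,"ay":0,"az":-1.077,"hand":0},{"dx":0.214,"dy":-0.095,"dz":0,"ax":0,"ay":0,"az":-1.231,"hand":0},{"dx":0.241,"dy":-0.107,"dz":0,"ax":0,"ay":0,"az":-1.385,"hand":0},{"dx":0.268,"dy":-0.119,"dz":0,"ax":0,"ay":0,"az":-1.539,"hand":0},{"dx":0.295,"dy":-0.13,"dz":0,"ax":0,"ay":0,"az":-1.692,"hand":0},{"dx":0.321,"dy":-0.142,"dz":0,"ax":0,"ay":0,"az":-1.846,"hand":0},{"dx":0.348,"dy":-0.154,"dz":0,"ax":0,"ay":0,"az":-2.0,"hand":0},{"dx":0.375,"dy":-0.166,"dz":0,"ax":0,"ay":0,"az":-2.154,"hand":0},{"dx":0.402,"dy":-0.178,"dz":0,"ax":0,"ay":0,"az":-2.308,"hand":0},{"dx":0.428,"dy":-0.19,"dz":0,"ax":0,"ay":0,"az":-2.462,"hand":0},{"dx":0.455,"dy":-0.202,"dz":0,"ax":0,"ay":0,"az":-2.615,"hand":0},{"dx":0.482,"dy":-0.213,"dz":0,"ax":0,"ay":0,"az":-2.769,"hand":0},{"dx":0.509,"dy":-0.225,"dz":0,"ax":0,"ay":0,"az":-2.923,"hand":0},{"dx":0.5355,"dy":-0.237,"dz":0,"ax":0,"ay":0,"az":-3.077,"hand":0}])

```text
time_s: 2.85
eef_pos: [0.6115, -0.2126, 0.2312]
orientation: [-0.1, 0.995, 0.0, -0.0]
contact_force: [-0.5, 0.0, 0.6]
grip_width: 0.0
gripper_force: 0.0
```

```bash
python3 st.py; python3 - <<'E'
from h import *
c=cam("scene");cv2.imwrite("pics/s3.png",cv2.resize(c["img"][130:330,150:350,::-1],None,fx=3,fy=3))
E
```

```text
t 2.85 p [ 0.6115 -0.2126  0.2312] yaw x -168.52 z [-0.  0. -1.] F [-0.47  0.01  0.57] j [-0.44  0.43  1.4   0.    1.31 -2.21] w 0.0
```

View pics/s3.png

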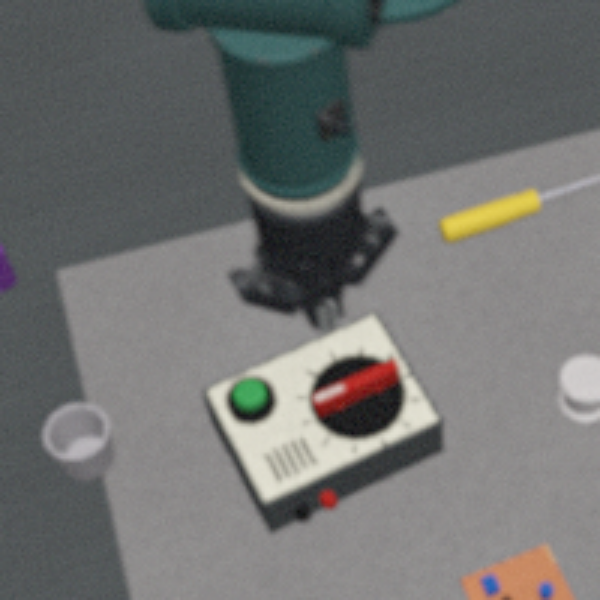

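The closed fingers hang above the far (+x, trailing) side of the white end, with clear space below. I'll descend to z = 0.072.

Call:
send_rows(rows=[{"dx":0,"dy":0,"dz":0.04,"ax":0,"ay":0,"az":0,"hand":0},{"dx":0,"dy":0,"dz":0.08,"ax":0,"ay":0,"az":0,"hand":0},{"dx":0,"dy":0,"dz":0.12,"ax":0,"ay":0,"az":0,"hand":0},{"dx":0,"dy":0,"dz":0.145,"ax":0,"ay":0,"az":0,"hand":0},{"dx":0,"dy":0,"dz":0.159,"ax":0,"ay":0,"az":0,"hand":0},{"dx":0.005,"dy":0,"dz":0.159,"ax":0,"ay":0,"az":0,"hand":0},{"dx":0.01,"dy":0,"dz":0.159,"ax":0,"ay":0,"az":0,"hand":0},{"dx":0.01,"dy":0,"dz":0.159,"ax":0,"ay":0,"az":0,"hand":0}])

```text
time_s: 3.9
eef_pos: [0.6013, -0.2156, 0.0736]
orientation: [-0.097, 0.995, -0.0, 0.001]
contact_force: [0.5, -0.9, -0.4]
grip_width: -0.0001
gripper_force: 0.0
```

Call:
send_rows(rows=[{"dx":0.002,"dy":0,"dz":0,"ax":0,"ay":0,"az":0,"hand":0},{"dx":0.003,"dy":0,"dz":0,"ax":0,"ay":0,"az":0,"hand":0},{"dx":0.003,"dy":0,"dz":0,"ax":0,"ay":0,"az":0,"hand":0}])

```text
time_s: 4.28
eef_pos: [0.6006, -0.2159, 0.0736]
orientation: [-0.097, 0.995, -0.001, 0.003]
contact_force: [5.7, 2.2, 0.9]
grip_width: -0.0003
gripper_force: 2.9
```

Call:
send_rows(rows=[{"dx":0.002,"dy":0,"dz":0,"ax":0,"ay":0,"az":0,"hand":0},{"dx":0.002,"dy":0,"dz":0,"ax":0,"ay":0,"az":0,"hand":0}])

```text
time_s: 4.53
eef_pos: [0.6003, -0.2162, 0.0737]
orientation: [-0.097, 0.995, -0.001, 0.004]
contact_force: [10.3, 3.5, -1.6]
grip_width: 0.0002
gripper_force: 5.1
```

Contact shows at offset of about 20 mm, but 11 N hasn't moved the bar. I'll look before pushing harder.

```bash
python3 st.py; python3 - <<'E'
from h import *
c=cam("scene");d=cam("top")
a=cv2.resize(c["img"][210:310,205:305,::-1],None,fx=4,fy=4,interpolation=2);b=cv2.resize(d["img"][185:285,350:450,::-1],None,fx=4,fy=4,interpolation=2)
cv2.imwrite("pics/s4.png",np.hstack([a,b]))
E
```

```text
t 4.53 p [ 0.6003 -0.2162  0.0737] yaw x -168.86 z [ 0.008 -0.001 -1.   ] F [10.28  3.52 -1.6 ] j [-0.46  0.57  1.58  0.    0.98 -2.22] w 0.0002
```

View pics/s4.png

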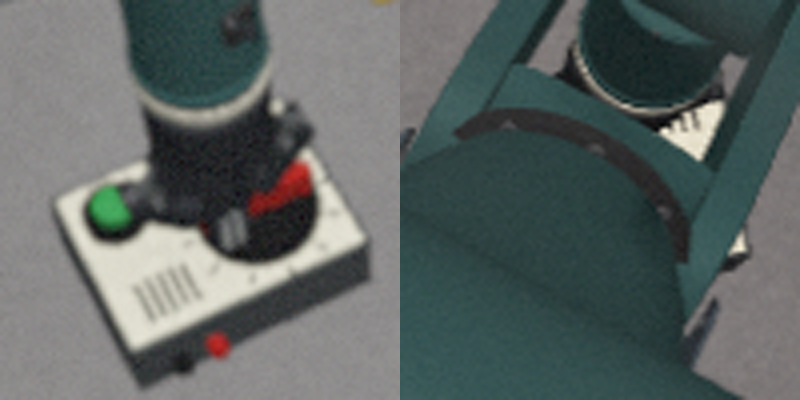

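The left half of the picture shows the closed fingertips (grey, near (232,228)) against the trailing side of the white half, clear of everything else. The 29 mm wide finger pair probably touches near the axis, where leverage is poor, so I'll back off, shift 7 mm outward and push.

Call:
send_rows(rows=[{"dx":-0.008,"dy":0,"dz":0,"ax":0,"ay":0,"az":0,"hand":0},{"dx":-0.008,"dy":-0.007,"dz":0,"ax":0,"ay":0,"az":0,"hand":0},{"dx":0,"dy":-0.007,"dz":0,"ax":0,"ay":0,"az":0.05,"hand":0},{"dx":0.002,"dy":-0.007,"dz":0,"ax":0,"ay":0,"az":0.05,"hand":0},{"dx":0.003,"dy":-0.007,"dz":0,"ax":0,"ay":0,"az":0.05,"hand":0}])

```text
time_s: 5.25
eef_pos: [0.5969, -0.2252, 0.0727]
orientation: [-0.072, 0.997, -0.001, 0.002]
contact_force: [7.0, -0.6, -2.9]
grip_width: -0.0002
gripper_force: 3.6
```

Call:
send_rows(rows=[{"dx":0.002,"dy":0,"dz":0,"ax":0,"ay":0,"az":0.03,"hand":0},{"dx":0.003,"dy":0,"dz":0,"ax":0,"ay":0,"az":0.05,"hand":0}])

```text
time_s: 5.5
eef_pos: [0.5932, -0.226, 0.0727]
orientation: [-0.047, 0.999, -0.001, 0.002]
contact_force: [3.8, -2.8, -2.0]
grip_width: 0.0002
gripper_force: 1.9
```

```bash
cat > plan.py <<'E'
import sys
from st import *
A=np.array([.5757,-.1915])
def plan(betas,r=.033,off=.019,z=.072):
    s=st();p=s["eef_pos"];Q=R.from_quat(s["orientation"]).as_matrix();yaw=np.arctan2(Q[1,0],Q[0,0])
    X=np.array([np.cos(yaw),np.sin(yaw)]);Y=np.array([np.sin(yaw),-np.cos(yaw)])
    for b in betas:
        th=np.radians(-78.8-b);u=np.array([np.cos(th),np.sin(th)]);n=np.array([-u[1],u[0]])
        d=A+r*u+off*n-p[:2];az=(yaw-(th-np.pi/2)+np.pi)%(2*np.pi)-np.pi
        print(b,"dx %.4f dy %.4f dz %.4f az %.3f"%(d@X,d@Y,p[2]-z,az))
if __name__=="__main__": plan([float(x) for x in sys.argv[1:]])
E
python3 plan.py 20 26 32 38 44 50 56 62 68 74 80
python3 - <<'E'
from h import *
c=cam("scene");a=cv2.resize(c["img"][210:310,205:305,::-1],None,fx=5,fy=5,interpolation=2);cv2.imwrite("pics/s5.png",a)
E
```

```text
t 5.5 p [ 0.5932 -0.226   0.0727] yaw x -174.59 z [ 0.003 -0.003 -1.   ] F [ 3.81 -2.78 -2.03] j [-0.47  0.57  1.59 -0.    0.98 -2.14] w 0.0002
20.0 dx 0.0038 dy -0.0006 dz 0.0007 az 0.248
26.0 dx 0.0077 dy -0.0015 dz 0.0007 az 0.353
32.0 dx 0.0117 dy -0.0020 dz 0.0007 az 0.457
38.0 dx 0.0157 dy -0.0020 dz 0.0007 az 0.562
44.0 dx 0.0196 dy -0.0017 dz 0.0007 az 0.667
50.0 dx 0.0235 dy -0.0009 dz 0.0007 az 0.772
56.0 dx 0.0273 dy 0.0003 dz 0.0007 az 0.876
62.0 dx 0.0310 dy 0.0019 dz 0.0007 az 0.981
68.0 dx 0.0345 dy 0.0038 dz 0.0007 az 1.086
74.0 dx 0.0377 dy 0.0061 dz 0.0007 az 1.190
80.0 dx 0.0407 dy 0.0088 dz 0.0007 az 1.295
```

View pics/s5.png

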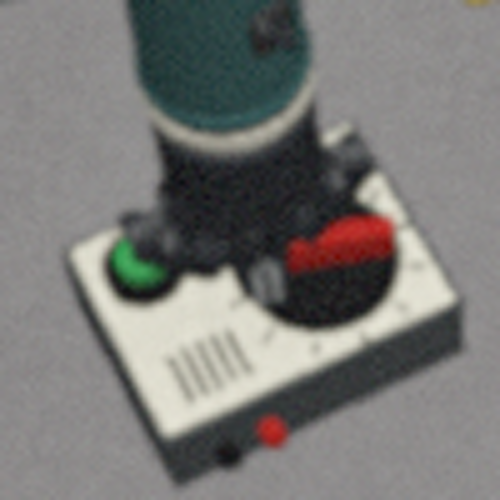

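The red bar, seen from (290,255) to (390,235), has started turning clockwise with the fingertip behind it at (265,283). I'll follow the arc to about 74°.

Call:
send_rows(rows=[{"dx":0.004,"dy":-0.001,"dz":0.001,"ax":0,"ay":0,"az":0.25,"hand":0},{"dx":0.008,"dy":-0.0015,"dz":0.001,"ax":0,"ay":0,"az":0.353,"hand":0},{"dx":0.012,"dy":-0.002,"dz":0.001,"ax":0,"ay":0,"az":0.457,"hand":0},{"dx":0.016,"dy":-0.002,"dz":0.001,"ax":0,"ay":0,"az":0.562,"hand":0},{"dx":0.0196,"dy":-0.0017,"dz":0.001,"ax":0,"ay":0,"az":0.667,"hand":0},{"dx":0.0235,"dy":-0.001,"dz":0.001,"ax":0,"ay":0,"az":0.772,"hand":0},{"dx":0.0273,"dy":0,"dz":0.001,"ax":0,"ay":0,"az":0.876,"hand":0},{"dx":0.031,"dy":0.002,"dz":0.001,"ax":0,"ay":0,"az":0.981,"hand":0},{"dx":0.0345,"dy":0.004,"dz":0.001,"ax":0,"ay":0,"az":1.086,"hand":0},{"dx":0.0377,"dy":0.006,"dz":0.001,"ax":0,"ay":0,"az":1.19,"hand":0},{"dx":0.0377,"dy":0.006,"dz":0.001,"ax":0,"ay":0,"az":1.19,"hand":0}])

```text
time_s: 6.92
eef_pos: [0.5534, -0.2223, 0.0716]
orientation: [0.52, 0.854, -0.0, 0.0]
contact_force: [1.7, -0.9, 1.2]
grip_width: 0.0
gripper_force: 0.7
```

```bash
python3 plan.py 74 80 86 92 98 104 110 116 120
python3 - <<'E'
from h import *
c=cam("scene");a=cv2.resize(c["img"][210:310,205:305,::-1],None,fx=5,fy=5,interpolation=2);cv2.imwrite("pics/s6.png",a)
E
```

```text
t 6.92 p [ 0.5534 -0.2223  0.0716] yaw x 117.3 z [ 0. -0. -1.] F [ 1.75 -0.9   1.2 ] j [-0.5   0.53  1.68 -0.    0.93 -0.97] w 0.0
74.0 dx -0.0018 dy 0.0009 dz -0.0004 az 0.002
80.0 dx 0.0018 dy -0.0009 dz -0.0004 az 0.107
86.0 dx 0.0055 dy -0.0023 dz -0.0004 az 0.211
92.0 dx 0.0094 dy -0.0034 dz -0.0004 az 0.316
98.0 dx 0.0133 dy -0.0040 dz -0.0004 az 0.421
104.0 dx 0.0173 dy -0.0042 dz -0.0004 az 0.525
110.0 dx 0.0213 dy -0.0039 dz -0.0004 az 0.630
116.0 dx 0.0252 dy -0.0033 dz -0.0004 az 0.735
120.0 dx 0.0278 dy -0.0027 dz -0.0004 az 0.805
```

View pics/s6.png

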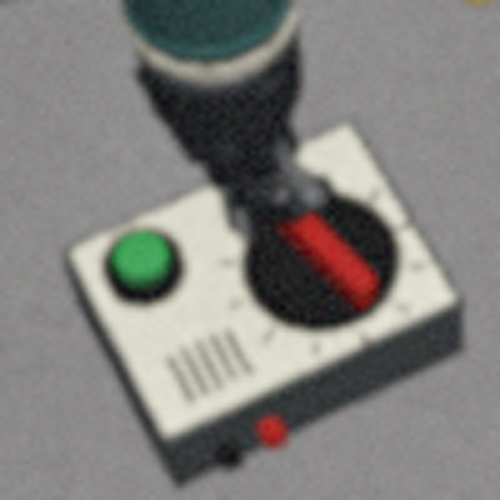

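The non-white half of the bar is visible from (295,220) to (365,285) in this crop. I'll check its angle numerically.

```bash
cat > ang.py <<'E'
from h import *
c=cam("scene");h=cv2.cvtColor(c["img"],cv2.COLOR_RGB2HSV);H,S,V=cv2.split(h)
m=(((H<8)|(H>172))&(S>140)&(V>130)).astype(np.uint8);q=m*0;q[240:280,240:292]=m[240:280,240:292]
n,l,s,ce=cv2.connectedComponentsWithStats(q);k=1+np.argmax(s[1:,4])
P=np.array([at(c,x,y,.086)[:2] for y,x in np.argwhere(l==k)],np.float32)
vx,vy,x,y=cv2.fitLine(P,cv2.DIST_L2,0,.01,.01).ravel();r=cv2.minAreaRect(P*1000)
print(s[k,4],"dir",np.degrees(np.arctan2(vy,vx)),"c",x,y,"rect",r)
E
python3 ang.py
```

```text
97 dir 22.702131 c 0.59226286 -0.18864304 rect ((592.2928466796875, -188.5150604248047), (54.90788650512695, 11.362632751464844), 23.675342559814453)
```

The bar is at about 76–78°, so it tracks my commanded β. The third click's hump is at 75° and the fourth's at 105°. I'll push to about 112° and then check before retreating.

Call:
send_rows(rows=[{"dx":0.0018,"dy":-0.001,"dz":0,"ax":0,"ay":0,"az":0.107,"hand":0},{"dx":0.0055,"dy":-0.0023,"dz":0,"ax":0,"ay":0,"az":0.211,"hand":0},{"dx":0.0094,"dy":-0.0034,"dz":0,"ax":0,"ay":0,"az":0.316,"hand":0},{"dx":0.0133,"dy":-0.004,"dz":0,"ax":0,"ay":0,"az":0.421,"hand":0},{"dx":0.0173,"dy":-0.0042,"dz":0,"ax":0,"ay":0,"az":0.525,"hand":0},{"dx":0.0213,"dy":-0.004,"dz":0,"ax":0,"ay":0,"az":0.63,"hand":0},{"dx":0.0225,"dy":-0.0037,"dz":0,"ax":0,"ay":0,"az":0.66,"hand":0},{"dx":0.0225,"dy":-0.0037,"dz":0,"ax":0,"ay":0,"az":0.66,"hand":0}])

```text
time_s: 8.02
eef_pos: [0.5391, -0.2028, 0.0711]
orientation: [0.768, 0.64, -0.0, -0.001]
contact_force: [-0.2, -0.5, -0.3]
grip_width: 0.0001
gripper_force: 0.1
```

```bash
python3 ang.py;python3 plan.py 112
```

```text
88 dir -9.159918 c 0.5939881 -0.1964741 rect ((594.017578125, -196.55226135253906), (12.159402847290039, 52.868995666503906), 80.91448974609375)
t 8.07 p [ 0.5391 -0.2028  0.0711] yaw x 79.58 z [-0.001  0.001 -1.   ] F [-0.1   0.11  0.59] j [-0.48  0.51  1.72  0.    0.91 -0.3 ] w 0.0003
112.0 dx -0.0010 dy 0.0008 dz -0.0009 az 0.007
```

Call:
send_rows(rows=[{"dx":0,"dy":0,"dz":0,"ax":0,"ay":0,"az":0,"hand":0},{"dx":0,"dy":0,"dz":0,"ax":0,"ay":0,"az":0,"hand":0}])

```text
time_s: 8.32
eef_pos: [0.5396, -0.2031, 0.0712]
orientation: [0.769, 0.639, -0.0, -0.0]
contact_force: [-0.1, 0.1, 0.1]
grip_width: 0.0001
gripper_force: 0.0
```

```bash
python3 ang.py
```

```text
91 dir -9.616339 c 0.594287 -0.1968388 rect ((593.1447143554688, -196.73867797851562), (12.397968292236328, 54.49247360229492), 80.46147155761719)
```

Call:
send_rows(rows=[{"dx":-0.012,"dy":0,"dz":0,"ax":0,"ay":0,"az":0,"hand":0},{"dx":-0.015,"dy":0,"dz":-0.03,"ax":0,"ay":0,"az":0,"hand":0},{"dx":-0.06,"dy":0.0,"dz":-0.08,"ax":0,"ay":0,"az":0,"hand":0},{"dx":-0.11,"dy":0.0,"dz":-0.12,"ax":0,"ay":0,"az":0,"hand":0},{"dx":-0.11,"dy":0.0,"dz":-0.12,"ax":0,"ay":0,"az":0,"hand":0}])

```text
time_s: 9.0
eef_pos: [0.5211, -0.3168, 0.1951]
orientation: [0.77, 0.638, 0.0, 0.004]
contact_force: [-0.3, 0.5, -0.6]
grip_width: 0.0002
gripper_force: 0.0
```

```bash
python3 st.py; python3 ang.py; python3 - <<'E'
from h import *
c=cam("scene");a=cv2.resize(c["img"][210:310,205:305,::-1],None,fx=5,fy=5,interpolation=2);cv2.imwrite("pics/s7.png",a)
E
```

```text
t 9.0 p [ 0.5211 -0.3168  0.1951] yaw x 79.28 z [ 0.006 -0.006 -1.   ] F [-0.33  0.53 -0.65] j [-0.66  0.4   1.54 -0.    1.19 -0.47] w 0.0002
89 dir -8.827682 c 0.593219 -0.19666608 rect ((591.495849609375, -196.28126525878906), (12.278199195861816, 57.92091369628906), 80.74388885498047)
```

View pics/s7.png

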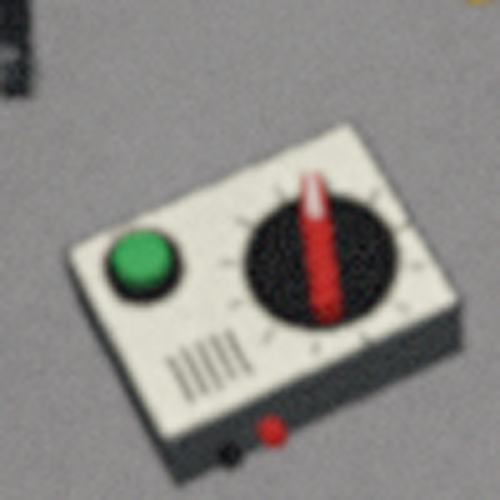

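The white tip is now at (313,178) in the crop and the other end at about (326,300), with the bar clear of the arm. I'll compute the angle from the ends in both views, by the same method as at the start.

```bash
python3 - <<'E'
from h import *
c=cam("scene")
def d(a,b):
    p,q=at(c,*a,.086)[:2],at(c,*b,.086)[:2];v=p-q;print("ends",p.round(4),q.round(4),np.degrees(np.arctan2(v[1],v[0])).round(1),np.linalg.norm(v).round(4),"mid",((p+q)/2).round(4))
d((255.4,262.1),(281.4,251.9)); d((267.6,245.4),(270.2,270))
for n,b in(("top",(360,195,440,262)),("scene",(235,235,295,280))):
    c=cam(n);H,S,V=cv2.split(cv2.cvtColor(c["img"],cv2.COLOR_RGB2HSV));x0,y0,x1,y1=b
    m=(((H<8)|(H>172))&(S>140)&(V>70)).astype(np.uint8);q=m*0;q[y0:y1,x0:x1]=m[y0:y1,x0:x1]
    N,l,s,ce=cv2.connectedComponentsWithStats(q)
    if N<2: print(n,"none");continue
    k=1+np.argmax(s[1:,4]);P=np.array([at(c,x,y,.086)[:2] for y,x in np.argwhere(l==k)],np.float32)
    print(n,s[k],cv2.minAreaRect(P*1000),np.degrees(np.arctan2(*cv2.fitLine(P,2,0,.01,.01).ravel()[1::-1])))
E
```

```text
ends [ 0.5831 -0.2288] [ 0.575  -0.1578] -83.5 0.0715 mid [ 0.579  -0.1933]
ends [ 0.5448 -0.1859] [ 0.6171 -0.1997] 169.2 0.0736 mid [ 0.5809 -0.1928]
top [385 208  11  31 141] ((576.4619750976562, -191.4588623046875), (13.684494972229004, 78.45319366455078), 80.2570571899414) -9.387054
scene [265 249   9  26 140] ((592.289794921875, -196.18536376953125), (16.257091522216797, 73.41996765136719), 80.38385772705078) -10.267658
```

Both cameras put the bar about 110° round, so it hasn't settled into the 120° stop. I'll go back the way I came and push it on to 120°.

Call:
send_rows(rows=[{"dx":0.05,"dy":0,"dz":0.03,"ax":0,"ay":0,"az":0,"hand":0},{"dx":0.09,"dy":0,"dz":0.07,"ax":0,"ay":0,"az":0,"hand":0},{"dx":0.094,"dy":0,"dz":0.105,"ax":0,"ay":0,"az":0,"hand":0},{"dx":0.094,"dy":0,"dz":0.12,"ax":0,"ay":0,"az":0,"hand":0},{"dx":0.1,"dy":0,"dz":0.12,"ax":0,"ay":0,"az":0,"hand":0},{"dx":0.1,"dy":0,"dz":0.12,"ax":0,"ay":0,"az":0,"hand":0}])

```text
time_s: 10.0
eef_pos: [0.5387, -0.2134, 0.0722]
orientation: [0.769, 0.639, 0.0, 0.001]
contact_force: [0.5, -1.0, 0.8]
grip_width: -0.0002
gripper_force: 0.0
```

```bash
python3 plan.py 112 115 118 121 123
```

```text
t 10.0 p [ 0.5387 -0.2134  0.0722] yaw x 79.46 z [ 0.001 -0.    -1.   ] F [ 0.49 -0.96  0.83] j [-0.5   0.51  1.71  0.    0.91 -0.31] w -0.0002
112.0 dx 0.0094 dy -0.0008 dz 0.0002 az 0.004
115.0 dx 0.0112 dy -0.0017 dz 0.0002 az 0.057
118.0 dx 0.0130 dy -0.0025 dz 0.0002 az 0.109
121.0 dx 0.0148 dy -0.0033 dz 0.0002 az 0.162
123.0 dx 0.0161 dy -0.0037 dz 0.0002 az 0.196
```

Call:
send_rows(rows=[{"dx":0.005,"dy":0,"dz":0,"ax":0,"ay":0,"az":0,"hand":0},{"dx":0.009,"dy":-0.001,"dz":0,"ax":0,"ay":0,"az":0,"hand":0},{"dx":0.011,"dy":-0.002,"dz":0,"ax":0,"ay":0,"az":0.057,"hand":0},{"dx":0.013,"dy":-0.0025,"dz":0,"ax":0,"ay":0,"az":0.109,"hand":0},{"dx":0.013,"dy":-0.0025,"dz":0,"ax":0,"ay":0,"az":0.109,"hand":0}])

```text
time_s: 10.62
eef_pos: [0.538, -0.1998, 0.0718]
orientation: [0.803, 0.596, 0.0, 0.0]
contact_force: [-0.4, -0.2, -0.5]
grip_width: -0.0002
gripper_force: 0.0
```

```bash
python3 st.py; python3 ang.py
```

```text
t 10.62 p [ 0.538  -0.1998  0.0718] yaw x 73.24 z [ 0.001 -0.    -1.   ] F [-0.44 -0.21 -0.46] j [-0.48  0.51  1.73  0.    0.91 -0.18] w -0.0002
93 dir -16.303623 c 0.59222823 -0.19803669 rect ((588.525390625, -197.3155059814453), (10.215239524841309, 61.87419891357422), 74.0178451538086)
```

The bar has moved to about 116.5° with almost no resistance. I'll nudge it a little further.

Call:
send_rows(rows=[{"dx":0.001,"dy":-0.0005,"dz":0,"ax":0,"ay":0,"az":0.03,"hand":0},{"dx":0.002,"dy":-0.001,"dz":0,"ax":0,"ay":0,"az":0.053,"hand":0},{"dx":0.002,"dy":-0.001,"dz":0,"ax":0,"ay":0,"az":0.053,"hand":0}])

```text
time_s: 11.05
eef_pos: [0.5374, -0.1976, 0.0713]
orientation: [0.818, 0.575, 0.0, -0.0]
contact_force: [-0.7, -0.8, -0.4]
grip_width: -0.0001
gripper_force: 0.0
```

```bash
python3 st.py; python3 ang.py
```

```text
t 11.05 p [ 0.5374 -0.1976  0.0713] yaw x 70.16 z [-0.  0. -1.] F [-0.67 -0.76 -0.41] j [-0.47  0.51  1.73  0.    0.9  -0.13] w -0.0001
98 dir -21.329872 c 0.5919621 -0.19807251 rect ((588.3173217773438, -196.8131561279297), (13.139908790588379, 67.84414672851562), 70.17658996582031)
```

Call:
send_rows(rows=[{"dx":-0.012,"dy":0,"dz":0,"ax":0,"ay":0,"az":0,"hand":0},{"dx":-0.014,"dy":0,"dz":-0.03,"ax":0,"ay":0,"az":0,"hand":0},{"dx":-0.06,"dy":0.012,"dz":-0.06,"ax":0,"ay":0,"az":0,"hand":0},{"dx":-0.117,"dy":0.025,"dz":-0.08,"ax":0,"ay":0,"az":0,"hand":0},{"dx":-0.117,"dy":0.025,"dz":-0.08,"ax":0,"ay":0,"az":0,"hand":0}])

```text
time_s: 11.72
eef_pos: [0.5222, -0.3223, 0.1536]
orientation: [0.819, 0.573, 0.0, 0.003]
contact_force: [0.1, 0.0, -0.1]
grip_width: -0.0
gripper_force: 0.0
```

```bash
python3 st.py; python3 - <<'E'
from h import *
for n,b in(("top",(360,195,440,262)),("scene",(235,235,295,280))):
    c=cam(n);H,S,V=cv2.split(cv2.cvtColor(c["img"],cv2.COLOR_RGB2HSV));x0,y0,x1,y1=b
    for nm,m in (("red",((H<8)|(H>172))&(S>140)&(V>70)),("red-top",((H<8)|(H>172))&(S>140)&(V>130))):
        m=m.astype(np.uint8);q=m*0;q[y0:y1,x0:x1]=m[y0:y1,x0:x1]
        N,l,s,ce=cv2.connectedComponentsWithStats(q)
        if N<2: print(n,"none");continue
        k=1+np.argmax(s[1:,4]);P=np.array([at(c,x,y,.086)[:2] for y,x in np.argwhere(l==k)],np.float32)
        print(n,nm,s[k],cv2.minAreaRect(P*1000),np.degrees(np.arctan2(*cv2.fitLine(P,2,0,.01,.01).ravel()[1::-1])))
E
```

```text
t 11.72 p [ 0.5222 -0.3223  0.1536] yaw x 69.94 z [ 0.004 -0.005 -1.   ] F [ 0.06  0.03 -0.06] j [-0.66  0.45  1.57 -0.    1.11 -0.31] w -0.0
top red [382 208  16  31 137] ((575.4183349609375, -190.88072204589844), (13.294357299804688, 81.29913330078125), 69.41856384277344) -19.907145
top red-top [386 208  12  29 100] ((578.2762451171875, -192.6788330078125), (10.642629623413086, 74.78074645996094), 70.48151397705078) -17.05931
scene red [264 249   9  26 153] ((590.882568359375, -198.05718994140625), (17.397096633911133, 73.57805633544922), 69.82270050048828) -20.371206
scene red-top [265 249   7  23  98] ((586.9848022460938, -196.40122985839844), (13.444999694824219, 64.94989776611328), 70.7679214477539) -20.920115
```

The bar's white end is now at about 160°, which is 120.5° clockwise of the start (four clicks), and both views agree. Next is the button: I'll move over it and come down to just above.

Call:
send_rows(rows=[{"dx":0.025,"dy":0.007,"dz":0,"ax":0,"ay":0,"az":0,"hand":0},{"dx":0.049,"dy":0.015,"dz":0,"ax":0,"ay":0,"az":0,"hand":0},{"dx":0.049,"dy":0.015,"dz":0.03,"ax":0,"ay":0,"az":0,"hand":0},{"dx":0.049,"dy":0.015,"dz":0.06,"ax":0,"ay":0,"az":0,"hand":0},{"dx":0.049,"dy":0.015,"dz":0.078,"ax":0,"ay":0,"az":0,"hand":0},{"dx":0.049,"dy":0.015,"dz":0.078,"ax":0,"ay":0,"az":0,"hand":0}])

```text
time_s: 12.58
eef_pos: [0.5508, -0.2732, 0.0724]
orientation: [0.818, 0.575, -0.0, -0.002]
contact_force: [-1.4, 3.4, 3.7]
grip_width: -0.0
gripper_force: 2.0
```

Call:
send_rows(rows=[{"dx":0,"dy":0,"dz":0.003,"ax":0,"ay":0,"az":0,"hand":0},{"dx":0,"dy":0,"dz":0.006,"ax":0,"ay":0,"az":0,"hand":0},{"dx":0,"dy":0,"dz":0.006,"ax":0,"ay":0,"az":0,"hand":0}])

```text
time_s: 12.95
eef_pos: [0.5513, -0.2737, 0.0706]
orientation: [0.818, 0.575, 0.0, -0.001]
contact_force: [-8.8, 6.4, 31.6]
grip_width: 0.0003
gripper_force: 15.5
```

Call:
send_rows(rows=[{"dx":0,"dy":0,"dz":0.003,"ax":0,"ay":0,"az":0,"hand":0},{"dx":0,"dy":0,"dz":0.003,"ax":0,"ay":0,"az":0,"hand":0}])

```text
time_s: 13.2
eef_pos: [0.5514, -0.2737, 0.0702]
orientation: [0.818, 0.575, 0.0, -0.0]
contact_force: [-14.1, 9.9, 50.9]
grip_width: 0.0001
gripper_force: 25.8
```

The force rose from 4 N at z = 0.0724 to 31 N at 0.0706, like a spring reaching its stop, but I was about 7 mm off centre. I'll lift, re-centre and press again to be sure.

Call:
send_rows(rows=[{"dx":0,"dy":0,"dz":-0.01,"ax":0,"ay":0,"az":0,"hand":0},{"dx":0,"dy":0,"dz":-0.025,"ax":0,"ay":0,"az":0,"hand":0},{"dx":0,"dy":0,"dz":-0.025,"ax":0,"ay":0,"az":0,"hand":0},{"dx":0,"dy":0,"dz":-0.025,"ax":0,"ay":0,"az":0,"hand":0}])

```text
time_s: 13.7
eef_pos: [0.5519, -0.2751, 0.0888]
orientation: [0.818, 0.575, -0.0, -0.0]
contact_force: [-0.1, 0.7, 1.0]
grip_width: -0.0
gripper_force: 0.0
```

```bash
python3 - <<'E'
from st import *
s=st();p=s["eef_pos"];Q=R.from_quat(s["orientation"]).as_matrix()
print((Q.T@(np.array([.554,-.2805,.080])-p)).round(4))
E
```

```text
t 13.7 p [ 0.5519 -0.2751  0.0888] yaw x 70.18 z [-0.  0. -1.] F [-0.06  0.72  1.01] j [-0.57  0.53  1.61  0.    0.99 -0.23] w -0.0
[-0.0044  0.0038  0.0088]
```

Call:
send_rows(rows=[{"dx":-0.0045,"dy":0.004,"dz":0,"ax":0,"ay":0,"az":0,"hand":0},{"dx":-0.0045,"dy":0.004,"dz":0.008,"ax":0,"ay":0,"az":0,"hand":0},{"dx":-0.0045,"dy":0.004,"dz":0.009,"ax":0,"ay":0,"az":0,"hand":0},{"dx":-0.0045,"dy":0.004,"dz":0.009,"ax":0,"ay":0,"az":0,"hand":0}])

```text
time_s: 14.2
eef_pos: [0.554, -0.2806, 0.0797]
orientation: [0.818, 0.575, -0.0, -0.001]
contact_force: [-0.2, 0.5, 0.6]
grip_width: -0.0001
gripper_force: 0.0
```

Call:
send_rows(rows=[{"dx":0,"dy":0,"dz":0.003,"ax":0,"ay":0,"az":0,"hand":0},{"dx":0,"dy":0,"dz":0.003,"ax":0,"ay":0,"az":0,"hand":0}])

```text
time_s: 14.45
eef_pos: [0.5544, -0.2808, 0.0772]
orientation: [0.818, 0.575, 0.0, 0.0]
contact_force: [0.2, 0.4, 0.2]
grip_width: 0.0002
gripper_force: 0.0
```

Call:
send_rows(rows=[{"dx":0,"dy":0,"dz":0.003,"ax":0,"ay":0,"az":0,"hand":0},{"dx":0,"dy":0,"dz":0.003,"ax":0,"ay":0,"az":0,"hand":0}])

```text
time_s: 14.7
eef_pos: [0.5545, -0.2809, 0.0745]
orientation: [0.818, 0.575, 0.0, 0.0]
contact_force: [-0.3, 0.4, 3.9]
grip_width: -0.0001
gripper_force: 1.4
```

Call:
send_rows(rows=[{"dx":0,"dy":0,"dz":0.003,"ax":0,"ay":0,"az":0,"hand":0},{"dx":0,"dy":0,"dz":0.003,"ax":0,"ay":0,"az":0,"hand":0}])

```text
time_s: 14.95
eef_pos: [0.5545, -0.2809, 0.0714]
orientation: [0.818, 0.575, 0.0, 0.0]
contact_force: [0.1, 0.4, 4.0]
grip_width: 0.0
gripper_force: 2.3
```

The button travels on its spring, with contact at about z = 0.0765. I'll push to the stop.

Call:
send_rows(rows=[{"dx":0,"dy":0,"dz":0.002,"ax":0,"ay":0,"az":0,"hand":0},{"dx":0,"dy":0,"dz":0.0025,"ax":0,"ay":0,"az":0,"hand":0},{"dx":0,"dy":0,"dz":0.0025,"ax":0,"ay":0,"az":0,"hand":0}])

```text
time_s: 15.32
eef_pos: [0.5546, -0.281, 0.0708]
orientation: [0.818, 0.575, 0.0, 0.0]
contact_force: [-4.6, 3.0, 18.1]
grip_width: 0.0002
gripper_force: 9.3
```

Call:
send_rows(rows=[{"dx":0,"dy":0,"dz":-0.01,"ax":0,"ay":0,"az":0,"hand":0},{"dx":0,"dy":0,"dz":-0.04,"ax":0,"ay":0,"az":0,"hand":0},{"dx":-0.045,"dy":-0.01,"dz":-0.08,"ax":0,"ay":0,"az":0,"hand":0},{"dx":-0.045,"dy":-0.01,"dz":-0.12,"ax":0,"ay":0,"az":0,"hand":0},{"dx":-0.045,"dy":-0.01,"dz":-0.12,"ax":0,"ay":0,"az":0,"hand":0}])

```text
time_s: 15.95
eef_pos: [0.5313, -0.3217, 0.1921]
orientation: [0.819, 0.574, 0.001, 0.003]
contact_force: [0.5, 0.4, 0.1]
grip_width: 0.0003
gripper_force: 0.0
```

```bash
python3 st.py; python3 ang.py; python3 - <<'E'
from h import *
c=cam("top");H,S,V=cv2.split(cv2.cvtColor(c["img"],cv2.COLOR_RGB2HSV))
m=(((H<8)|(H>172))&(S>140)&(V>70)).astype(np.uint8);q=m*0;q[195:262,360:440]=m[195:262,360:440]
N,l,s,ce=cv2.connectedComponentsWithStats(q);k=1+np.argmax(s[1:,4])
P=np.array([at(c,x,y,.086)[:2] for y,x in np.argwhere(l==k)],np.float32);print(s[k],cv2.minAreaRect(P*1000))
E
```

```text
t 15.95 p [ 0.5313 -0.3217  0.1921] yaw x 70.12 z [ 0.005 -0.004 -1.   ] F [0.47 0.42 0.13] j [-0.66  0.42  1.51  0.    1.2  -0.31] w 0.0003
97 dir -20.890345 c 0.5916832 -0.19783008 rect ((587.02294921875, -196.28016662597656), (13.108742713928223, 64.9921875), 70.49053955078125)
[382 208  16  30 134] ((576.6005249023438, -191.5419464111328), (13.112580299377441, 78.69244384765625), 70.37176513671875)
```

The button hit its stop at z = 0.0708 and was released. The dial still sits about 120° from its start, and the arm is clear of everything.

```bash
python3 -c "
from cell import manip
print(manip.finish_job())"
```

```text
the job is handed in; nothing more can be done
None
```

I pushed the red dial four clicks clockwise (about 120° by both cameras) without pinching the bar, pressed its green button to the stop and released it, and handed the job in; no verdict came back, and I didn't re-measure the blue dial or loose things.

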